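# Lock the bayonet cap of the wide ink pot

## Robot

A 6-joint arm with a two-finger parallel gripper is mounted at the origin on the work surface. World frame = base frame: x ahead of the robot, y to its left, z up, the work surface at z = 0. Lengths are in m, angles in rad, forces in N, time in s.
With the tool pointing down it reaches from about 0.325 to 0.775 m from the base axis. Payload 9.3 kg.
Tool frame: the origin (TCP) lies at the very end of the fingers, on their centre line; the grasp point (between the pads) lies 19 mm behind it (ctrl.tcp_to_grasp is the z of the grasp point in the tool frame, in m); z points along the fingers, x is the direction in which the jaws open and shut, and the axes are right-handed (so a half turn about z gives the same grasp; the last joint's range is limited). The gripper opens to 85 mm and grips with 20 to 120 N. Pads are 22 mm wide; open, the fingers measure 114 mm over their backs; the gripper's body (76 mm by 85 mm) begins 54 mm behind the grasp point. The pads swing forward as they close: fully open they stand 13 mm farther back than shut.
Start: joints at [-1.318, 0.259, 0.021, 1.334, 0, 1.418], TCP at [0.217, -0.505, 0.231] pointing down, gripper open.
Joint ranges: [-3.04, 3.04], [-0.91, 1.82], [-1.04, 1.36], [-1.92, 1.95], [-1.52, 1.45], [-3.14, 3.14]. Speed limits (rad/s): [2.22, 2.22, 2.79, 3.14, 3.14, 3.14].

## Interface

Orientations are given as a unit quaternion [x, y, z, w].
In Python, from plant import ctrl gives the robot as it stands.
- The arm moves only by the tool send_rows, never from a script. Its argument "motion" is a list of rows, each an object of numbers: "gripper": the closure in counts, from 0 (fully open) to 255 (shut); "dx", "dy", "dz": the shift along the tool's x, y, z in m; "spin": the turn about the tool's z in degrees. In form: [{"gripper": .., "dx": .., "dy": .., "dz": .., "spin": ..}, ...]. A call has 1 to 8 rows; each row shifts and turns the commanded pose from where the row before left it, along the tool's axes as they then stand; what a row does not reach is not made up. A row lasts 1/10 s, in which the tool goes at most 50 mm and 8.59 degrees, less where a joint would pass 70% of its speed; a pose out of reach is approached as far as the arm can. A call is refused whole if a number of a shift passes 0.05 or a number of a turn 8.59, either way. A call with a gripper value outside its range is refused whole. The fingers move at their own pace and stop on an object; "force" is the grip in N (left out, the last holds). Time passes only in rows, so rows that do not move let the fingers close. It gives the time, the measured TCP pose, the force and the opening at its end, in the units of the state.
- ctrl.observe(): the state, without advancing time (a new reading comes with each control period).
- ctrl.get_image(name): name is "side" or "top" or "wrist"; returns (picture, depth): 480x640x3 uint8, blue, green, red; 480x640 float32, m along the optical axis (not along the pixel's ray), 0 where there is no reading.
- ctrl.camera_model(name): a dict with "fx", "fy", "cx", "cy" (pixels), "k1" (the pictures are not rectified: a ray, as slopes to the right and down, at radius r is drawn at 1 + k1 r^2 times it, then the intrinsics apply), "camera_from_world" (4x4, takes a point from world to camera coordinates). Camera axes: x right, y down, z forward; pixel columns grow to the right and rows downward; lengths in m; the calibration is good to about 2 mm. A picture is of the moment at which its call begins: read the wrist's pose just before it. camera_model takes no time and is no camera call; for the wrist camera it gives the pose at the moment of the call.
- ctrl.finish_job(): hands the job in, once; it reports no verdict.
The state is a dict: "t": time; "qpos": joint angles; "qvel": joint speeds; "tau": joint torques, N m; "eef_pos": TCP position; "ee_rot": TCP orientation; "ft_force": force on the tool from outside, world axes, zero at the start; "ft_torque": the same for the moment, N m; "opening": finger opening in m.
Only numpy, scipy, OpenCV 4.12 (cv2) and the standard library are available. Lean on these libraries where they do the work, as an engineer would, in place of code of your own. Each camera call takes 0.05 s, during which the arm holds its last target.

## Task

Three ink pots are bolted to the composing bench; the cap of the wide, low, round pot was only dropped into its collar and still stands proud. Take that cap by its bar handle, push it down against its spring and only then, still holding it down, turn it a quarter turn clockwise (seen from above) so that it locks; do not force it round before it is down. Then let go: it should stay down, locked.

Things in the scene. Friction and masses are not known exactly. Their poses are not given: they have to be found in the camera images.
- ink_pot: Wide, low, round grey ink pot, bolted down: 110 mm across, 70 high, foot flange 136 across. Its bare-metal bayonet collar is 88 mm outside, 62 inside, rim 94 above the bench, with two opposite slots. Origin: centre of underside, on the bench; x through a slot, z up and the cap's axis. Two other grey pots have smaller caps, already locked: one slim, round, taller (72 mm across), one square (74 mm).
- cap_grip (a point): Grip point of the wide pot's black cap, on its axis, 10 mm below the top of its steel bar handle; 130 mm above the bench with the cap up. The bar is 60 mm long (along this x), 14 wide (y), 34 high (z up), on a disc 56 across (top 24 mm below this point). Two steel lugs in line with the bar lie in the collar's slots while unlocked. The cap is one rigid piece that can only go down and turn.
- press (a joint): How far the cap is pushed down, m: 0 standing proud. A spring pushes it up, net about 4 N at 0 and 10 N at 10 mm. From 8.5 mm down the lugs are below the collar's lip and the cap can turn; 11 mm is a good depth to turn at; 14 mm is the hard stop. Once locked and let go it springs up a little and stays at about 5 mm.
- turn (a joint): How far the cap is turned clockwise seen from above, rad: 0 to 0.05 unlocked (bar in line with the slots), 1.57 after a quarter turn, hard stop at 1.75. Let go anywhere from 1.2 on, the lugs spring up into notches under the lip and the cap is locked. Turning friction is light (under 0.2 N m).
Not all that is in view belongs to the job. What is shaped like the ink_pot but pink is not meant.

How it is judged:
By the outcome, as a careful person would: the job done as asked, in the order asked, and still so for the second after the job is handed in, with the robot touching nothing.
It also fails if it takes over 30 s, if anything falls off the work surface, if the arm or the gripper's body presses on something with over 40 N, if the wrist force passes 120 N, or if a joint passes its speed limit or range.

## Working session

There is one attempt and no reset: what is moved stays moved. The work goes in short steps, Python scripts to look and compute and a tool call to move; the robot and the scene stay as the last step left them, time stands still between calls to the robot, and variables do not carry over. Pictures are saved under pics/ and viewed, and the job is handed in when it is done.

Besides the shell and the picture viewer there is one more tool, called after "Call:" as name(argument=value, ...) on one line, values as JSON. send_rows: Moves the arm, as the interface text tells. Its arguments: {"type":"object","properties":{"motion":{"type":"array","items":{"type":"object","properties":{"gripper":{"type":"number"},"dx":{"type":"number"},"dy":{"type":"number"},"dz":{"type":"number"},"spin":{"type":"number"}}}},"force":{"type":"number"}},"required":["motion"]}

```bash
mkdir -p pics; ls
python3 - <<'E'
from plant import ctrl
import cv2,numpy as np
s=ctrl.observe();print(s)
for n in("top","side"):
    im,d=ctrl.get_image(n);cv2.imwrite(f"pics/{n}0.png",im);np.savez(f"{n}0.npz",im=im,d=d,**{k:np.array(v) for k,v in ctrl.camera_model(n).items()})
    print(ctrl.camera_model(n))
E
```

```text
pics
{'t': 0.0, 'qpos': array([-1.31762559e+00,  2.59225941e-01,  2.07459683e-02,  1.33369764e+00,
       -1.08068590e-05,  1.41819249e+00]), 'qvel': array([ 0.00021453, -0.00229244, -0.00024424, -0.00177826, -0.00140636,
        0.00070075]), 'tau': array([ 4.42991195e-04, -5.55642235e+01,  3.44527996e+01,  1.36111726e-02,
       -1.42185127e-04, -2.78583838e-05]), 'eef_pos': array([ 0.21702069, -0.50506434,  0.23064162]), 'ee_rot': array([ 8.35083796e-01, -5.50122329e-01, -5.15911447e-04, -4.59187470e-04]), 'ft_force': array([-0.13147057,  0.04315627,  0.24139564]), 'ft_torque': array([-0.02470875, -0.07074109,  0.00968021]), 'opening': 0.08525950688514647}
{'fx': 568.100094984168, 'fy': 568.100094984168, 'cx': 316.98175236564566, 'cy': 248.2820038354804, 'k1': -0.14656333788770176, 'camera_from_world': array([[ 0.02630325, -0.99957866, -0.01227354,  0.15026902],
       [-0.98950437, -0.02428909, -0.14244698,  0.42229996],
       [ 0.14208885,  0.01589154, -0.98972633,  1.45639335],
       [ 0.        ,  0.        ,  0.        ,  1.        ]])}
{'fx': 505.8925925778009, 'fy': 505.8925925778009, 'cx': 317.0727715393748, 'cy': 240.95182627096645, 'k1': -0.14112713858728324, 'camera_from_world': array([[-0.99940061, -0.02915596,  0.01866417,  0.38669007],
       [-0.03408754,  0.73476562, -0.67746404, -0.01784341],
       [ 0.00603833, -0.67769419, -0.73531906,  1.41654484],
       [ 0.        ,  0.        ,  0.        ,  1.        ]])}
```

View pics/top0.png

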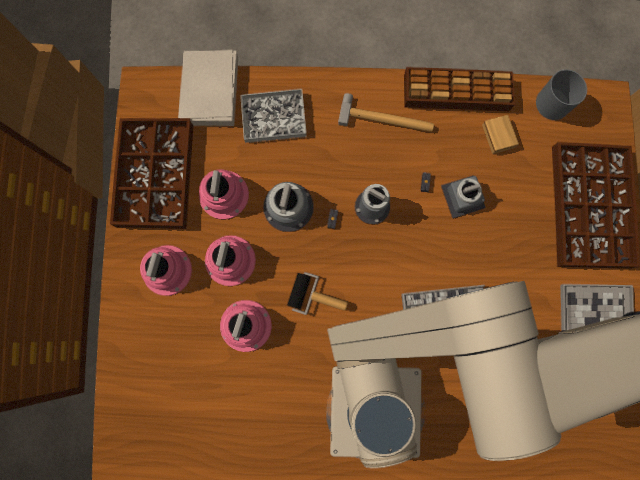

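View pics/side0.png

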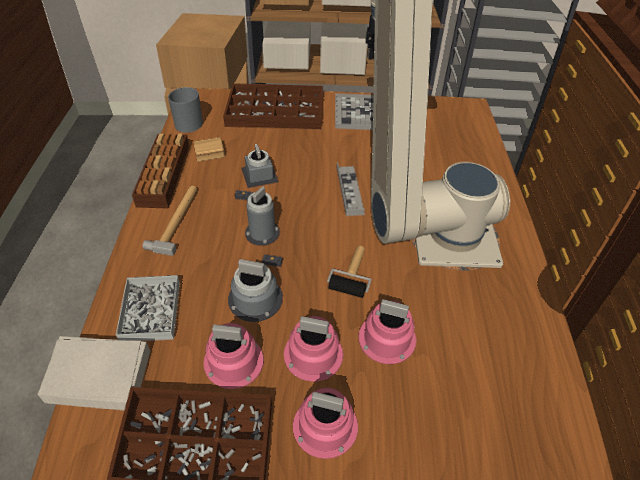

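The candidates in the top image are the wide round grey pot (288,205), the slim grey pot (374,203), the square grey pot (464,196) and the pink pots (223,193), (230,260), (165,270) and (245,326). The wide grey one fits the description. I'll confirm it in a crop and measure it.

```bash
cat > h.py <<'E'
import numpy as np,cv2
def load(f):
    z=np.load(f);return {k:z[k] for k in z.files}
def Kd(m):
    return np.array([[m['fx'],0,m['cx']],[0,m['fy'],m['cy']],[0,0,1.]]),np.array([m['k1'],0,0,0.])
def world(m,d):
    K,D=Kd(m);h,w=d.shape
    v,u=np.mgrid[:h,:w]
    r=cv2.undistortPoints(np.stack([u.ravel(),v.ravel()],1).astype(np.float64)[:,None],K,D)[:,0].reshape(h,w,2)
    P=np.dstack([r*d[...,None],d]);T=np.array(m['camera_from_world'])
    W=(P-T[:3,3])@T[:3,:3]
    W[d<=0]=np.nan
    return W
E
python3 - <<'E'
from h import *
for n,(u,v,r) in {"top":(288,205,40),"side":(255,285,45)}.items():
    m=load(n+"0.npz");W=world(m,m['d'].astype(float));im=m['im']
    cv2.imwrite(f"pics/{n}0crop.png",cv2.resize(im[v-r:v+r,u-r:u+r],None,fx=7,fy=7,interpolation=cv2.INTER_CUBIC))
    S=W[v-r:v+r,u-r:u+r].reshape(-1,3);S=S[~np.isnan(S[:,0])]
    print(n,np.nanmax(S[:,2]),np.histogram(S[:,2],bins=np.arange(-.01,.16,.01)))
    # bar top
    c=W[v-5:v+5,u-5:u+5]
    for lo,hi in((.132,.148),(.085,.100),(.098,.112),(.064,.076)):
        B=S[(S[:,2]>lo)&(S[:,2]<hi)]
        if len(B)<5: print(lo,len(B));continue
        q=B[:,:2].astype(np.float32);(cx,cy),rad=cv2.minEnclosingCircle(q)
        print(lo,len(B),B.mean(0),'mec',cx,cy,rad,cv2.minAreaRect(q))
E
```

```text
top 0.14721390108771412 (array([2069, 2759,  107,   26,   30,   25,   55,  289,  143,   73,  395,
        206,   46,   13,   83,   61]), array([-0.01,  0.  ,  0.01,  0.02,  0.03,  0.04,  0.05,  0.06,  0.07,
        0.08,  0.09,  0.1 ,  0.11,  0.12,  0.13,  0.14,  0.15]))
0.132 141 [0.53271828 0.24128703 0.13973608] mec 0.5331422686576843 0.24133411049842834 0.029877476394176483 ((0.5332430601119995, 0.2418319433927536), (0.015106180682778358, 0.059274062514305115), 78.55329895019531)
0.085 452 [0.53006695 0.24232799 0.09377697] mec 0.5335829854011536 0.2418634593486786 0.044442594051361084 ((0.5331639051437378, 0.24097415804862976), (0.08683411031961441, 0.0849398598074913), 3.6975293159484863)
0.098 272 [0.53218031 0.24014498 0.10473108] mec 0.533083438873291 0.24153834581375122 0.04344590753316879 ((0.5331987142562866, 0.2404235154390335), (0.0829828530550003, 0.07894428819417953), 2.3176844120025635)
0.064 352 [0.52000731 0.23839794 0.06885974] mec 0.5331771373748779 0.2411399781703949 0.054461218416690826 ((0.5344240069389343, 0.24172845482826233), (0.10366559773683548, 0.1066932
[... 457 characters left out ...]
0.19829393923282623, 0.06084197387099266), 79.39411163330078)
0.085 565 [0.52789164 0.28307687 0.09327957] mec 0.5000360012054443 0.3102909028530121 0.11489608883857727 ((0.505925714969635, 0.295779287815094), (0.16987468302249908, 0.19467629492282867), 2.81530499458313)
0.098 210 [0.53368903 0.26005023 0.10549591] mec 0.49008506536483765 0.3155759274959564 0.10406465828418732 ((0.47940635681152344, 0.3037814497947693), (0.04139263555407524, 0.20770889520645142), 47.842193603515625)
0.064 369 [0.5280637  0.27163525 0.0686262 ] mec 0.5323680639266968 0.24727292358875275 0.054607093334198 ((0.5288341045379639, 0.2598094344139099), (0.10776592791080475, 0.07784238457679749), 14.949097633361816)
```

```bash
python3 -c "
import cv2,numpy as np
a=cv2.imread('pics/top0crop.png')[:,:];b=cv2.imread('pics/side0crop.png')
a=cv2.resize(a,(400,400));b=cv2.resize(b,(400,400));cv2.imwrite('pics/crops.png',np.hstack([a,b]))"
```

```text
(no output)
```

View pics/crops.png

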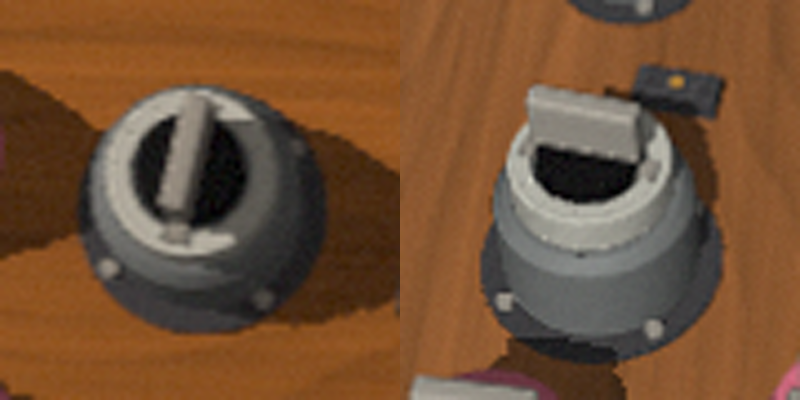

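The crops show the wide grey pot with its cap standing proud. The bar is in line with the lugs in the slots, and a loose dark block lies beside the pot. The axis is at about (0.533, 0.2415) and the bar is about 59x15 mm with its top at about 0.14, all matching the description. Next I'll plan the approach.

```bash
cat > plan.py <<'E'
from h import *
from scipy.spatial.transform import Rotation as R
def simulate(p,q,rows):
    r=R.from_quat(q);p=np.array(p,float)
    for x in rows:
        p=p+r.apply(x[:3]); r=r*R.from_euler('z',x[3],degrees=True)
    return p,r
E
python3 - <<'E'
from plan import *
m=load("top0.npz");W=world(m,m['d'].astype(float))
S=W[170:235,230:500].reshape(-1,3)
S=S[~np.isnan(S[:,0])]
for y0 in np.arange(-.2,.4,.05):
    q=S[(S[:,1]>y0)&(S[:,1]<=y0+.05)]
    if len(q):print(round(y0,2),q[:,2].max().round(3))
# bar angle PCA of top
c=W[165:245,248:328].reshape(-1,3);B=c[(c[:,2]>.136)&(c[:,2]<.15)]
w,v=np.linalg.eigh(np.cov(B[:,:2].T));print(len(B),B.mean(0),np.degrees(np.arctan2(v[1,1],v[0,1])))
from plant import ctrl
s=ctrl.observe();p=s['eef_pos'];q=s['ee_rot'];r=R.from_quat(q);print(r.as_matrix().round(4))
N=20
a0,a1=np.arctan2(p[1],p[0]),np.arctan2(.2415,.533);r0,r1=np.hypot(*p[:2]),np.hypot(.533,.2415)
z1=.265
rows=[];pc=p.copy();rc=r
for i in range(1,N+1):
    f=i/N;a=a0+f*(a1-a0);rr=r0+f*(r1-r0)
    z=p[2]+min(1,i/5)*(z1-p[2])
    d=rc.inv().apply(np.array([rr*np.cos(a),rr*np.sin(a),z])-pc)
    row=[*d.round(3),-7.26];rows.append(row);pc,rc=simulate(pc,rc.as_quat(),[row]);print(row)
print(pc,rc.as_matrix().round(3))
E
```

```text
-0.2 0.067
-0.15 0.027
-0.1 0.013
-0.05 0.157
-0.0 0.163
0.05 0.114
0.1 0.029
0.15 0.095
0.2 0.147
0.25 0.144
0.3 0.014
0.35 0.099
0.4 0.012
123 [0.5327952  0.24152868 0.1405489 ] 168.20387548332036
[[ 3.947e-01 -9.188e-01 -3.000e-04]
 [-9.188e-01 -3.947e-01  1.200e-03]
 [-1.200e-03 -2.000e-04 -1.000e+00]]
[np.float64(0.0), np.float64(-0.044), np.float64(-0.007), -7.26]
[np.float64(0.002), np.float64(-0.044), np.float64(-0.007), -7.26]
[np.float64(0.004), np.float64(-0.044), np.float64(-0.007), -7.26]
[np.float64(0.006), np.float64(-0.043), np.float64(-0.006), -7.26]
[np.float64(0.009), np.float64(-0.044), np.float64(-0.007), -7.26]
[np.float64(0.01), np.float64(-0.043), np.float64(-0.0), -7.26]
[np.float64(0.013), np.float64(-0.043), np.float64(-0.0), -7.26]
[np.float64(0.014), np.float64(-0.042), np.float64(-0.0), -7.26]
[np.float64(0.017), np.float64(-0.042), np.float64(-0.0), -7.26]
[np.float64(0.018), np.float64(-0.041), np.float64(-0.0), -7.26]
[np.float64(0.021), np.float64(-0.041), np.float64(0.0), -7.26]
[np.float64(0.022), np.float64(-0.039), np.float64(0.0), -7.26]
[np.float64(0.025), np.float64(-0.038), np.float64(0.0), -7.26]
[np.float64(0.026), np.float64(-0.038), np.float64(0.0), -7.26]
[np.float64(0.028), np.float64(-0.036), np.float64(0.0), -7.26]
[np.float64(0.03), np.float64(-0.035), np.float64(0.0), -7.26]
[np.float64(0.031), np.float64(-0.033), np.float64(0.0), -7.26]
[np.float64(0.034), np.float64(-0.033), np.float64(0.0), -7.26]
[np.float64(0.034), np.float64(-0.03), np.float64(0.0), -7.26]
[np.float64(0.037), np.float64(-0.029), np.float64(0.001), -7.26]
[0.53346336 0.24180799 0.26450248] [[ 0.2    0.98  -0.   ]
 [ 0.98  -0.2    0.001]
 [ 0.001 -0.001 -1.   ]]
```

Call:
send_rows(motion=[{"gripper": 0, "dx": 0, "dy": -0.044, "dz": -0.007, "spin": -7.26}, {"gripper": 0, "dx": 0.002, "dy": -0.044, "dz": -0.007, "spin": -7.26}, {"gripper": 0, "dx": 0.004, "dy": -0.044, "dz": -0.007, "spin": -7.26}, {"gripper": 0, "dx": 0.006, "dy": -0.043, "dz": -0.006, "spin": -7.26}, {"gripper": 0, "dx": 0.009, "dy": -0.044, "dz": -0.007, "spin": -7.26}, {"gripper": 0, "dx": 0.01, "dy": -0.043, "dz": 0, "spin": -7.26}, {"gripper": 0, "dx": 0.013, "dy": -0.043, "dz": 0, "spin": -7.26}])

```text
t: 0.8
eef_pos: [0.4629, -0.3204, 0.265]
ee_rot: [0.991, -0.136, -0.0, -0.0]
ft_force: [-1.2, -0.2, -0.1]
opening: 0.0852
```

Call:
send_rows(motion=[{"gripper": 0, "dx": 0.014, "dy": -0.042, "dz": 0, "spin": -7.26}, {"gripper": 0, "dx": 0.017, "dy": -0.042, "dz": 0, "spin": -7.26}, {"gripper": 0, "dx": 0.018, "dy": -0.041, "dz": 0, "spin": -7.26}, {"gripper": 0, "dx": 0.021, "dy": -0.041, "dz": 0, "spin": -7.26}, {"gripper": 0, "dx": 0.022, "dy": -0.039, "dz": 0, "spin": -7.26}, {"gripper": 0, "dx": 0.025, "dy": -0.038, "dz": 0, "spin": -7.26}, {"gripper": 0, "dx": 0.026, "dy": -0.038, "dz": 0, "spin": -7.26}])

```text
t: 1.5
eef_pos: [0.574, -0.0279, 0.2646]
ee_rot: [0.953, 0.302, -0.0, -0.0]
ft_force: [0.2, -0.8, -0.0]
opening: 0.0852
```

Call:
send_rows(motion=[{"gripper": 0, "dx": 0.028, "dy": -0.036, "dz": 0, "spin": -7.26}, {"gripper": 0, "dx": 0.03, "dy": -0.035, "dz": 0, "spin": -7.26}, {"gripper": 0, "dx": 0.031, "dy": -0.033, "dz": 0, "spin": -7.26}, {"gripper": 0, "dx": 0.034, "dy": -0.033, "dz": 0, "spin": -7.26}, {"gripper": 0, "dx": 0.034, "dy": -0.03, "dz": 0, "spin": -7.26}, {"gripper": 0, "dx": 0.037, "dy": -0.029, "dz": 0, "spin": -7.26}, {"gripper": 0}, {"gripper": 0}])

```text
invalid input at $.motion[6]: expected keys gripper, dx, dy, dz, spin
```

Call:
send_rows(motion=[{"gripper": 0, "dx": 0.028, "dy": -0.036, "dz": 0, "spin": -7.26}, {"gripper": 0, "dx": 0.03, "dy": -0.035, "dz": 0, "spin": -7.26}, {"gripper": 0, "dx": 0.031, "dy": -0.033, "dz": 0, "spin": -7.26}, {"gripper": 0, "dx": 0.034, "dy": -0.033, "dz": 0, "spin": -7.26}, {"gripper": 0, "dx": 0.034, "dy": -0.03, "dz": 0, "spin": -7.26}, {"gripper": 0, "dx": 0.037, "dy": -0.029, "dz": 0, "spin": -7.26}, {"gripper": 0, "dx": 0, "dy": 0, "dz": 0, "spin": 0}, {"gripper": 0, "dx": 0, "dy": 0, "dz": 0, "spin": 0}])

```text
t: 2.3
eef_pos: [0.5329, 0.2427, 0.2649]
ee_rot: [0.774, 0.633, -0.0, -0.0]
ft_force: [-0.9, -0.3, 0.0]
opening: 0.0852
```

Run:
```python
from plan import *
from plant import ctrl
s=ctrl.observe();m=ctrl.camera_model("wrist");im,d=ctrl.get_image("wrist")
print(s['eef_pos'],R.from_quat(s['ee_rot']).as_matrix().round(4),s['qpos'].round(3))
cv2.imwrite("pics/w1.png",im);np.savez("w1.npz",im=im,d=d,**{k:np.array(v) for k,v in m.items()})
W=world(m,d.astype(float));f=W.reshape(-1,3);ok=(f[:,2]>.130)&(f[:,2]<.15)&(np.hypot(f[:,0]-.533,f[:,1]-.2415)<.05)
B=f[ok];print(len(B))
if len(B)>10:
    w,v=np.linalg.eigh(np.cov(B[:,:2].T));a=np.degrees(np.arctan2(v[1,1],v[0,1]))
    print(B.mean(0),a,cv2.minAreaRect(B[:,:2].astype(np.float32)),np.median(B[:,2]))
```

```text
[0.53290129 0.24271505 0.26493607] [[ 1.983e-01  9.801e-01 -6.000e-04]
 [ 9.801e-01 -1.983e-01 -4.000e-04]
 [-5.000e-04 -5.000e-04 -1.000e+00]] [ 0.284  0.315  0.186  1.443 -0.     0.484]
1183
[0.5334071  0.24299132 0.14002213] 168.70430336877965 ((0.5348429679870605, 0.2426687330007553), (0.013780303299427032, 0.05969751626253128), 78.80670166015625) 0.1402677688023868
```

View pics/w1.png

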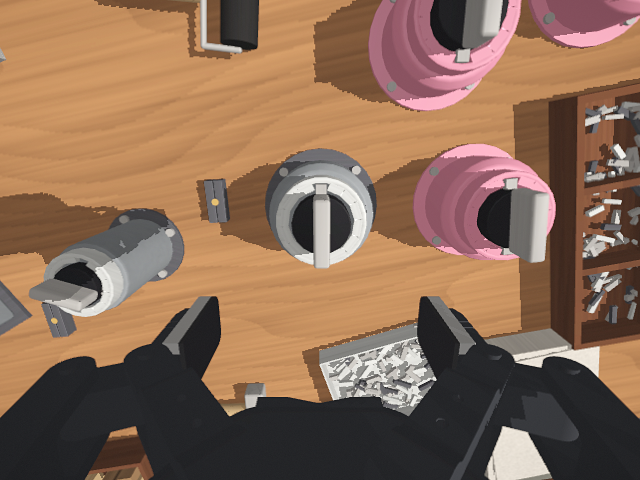

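The wrist view shows the grey pot's bar at (321,225), between the jaws. Its width runs along 78.8° and the tool's x along 78.6°, and the centre agrees within about 1 mm. I'll go down to TCP z of about 0.112.

Call:
send_rows(motion=[{"gripper": 0, "dx": 0, "dy": 0.0005, "dz": 0.04, "spin": 0}, {"gripper": 0, "dx": 0, "dy": 0, "dz": 0.04, "spin": 0}, {"gripper": 0, "dx": 0, "dy": 0, "dz": 0.04, "spin": 0}, {"gripper": 0, "dx": 0, "dy": 0, "dz": 0.02, "spin": 0}, {"gripper": 0, "dx": 0, "dy": 0, "dz": 0.012, "spin": 0}, {"gripper": 0, "dx": 0, "dy": 0, "dz": 0, "spin": 0}])

```text
t: 2.95
eef_pos: [0.5339, 0.2403, 0.112]
ee_rot: [0.775, 0.632, -0.001, -0.0]
ft_force: [0.8, 0.2, -0.4]
opening: 0.0854
```

Run:
```python
from plan import *
from plant import ctrl
s=ctrl.observe();print(s['eef_pos'],s['ft_force'],s['ft_torque'])
m=ctrl.camera_model("wrist");im,d=ctrl.get_image("wrist")
cv2.imwrite("pics/w2.png",im)
W=world(m,d.astype(float));f=W.reshape(-1,3);ok=(f[:,2]>.136)&(f[:,2]<.145)&(np.hypot(f[:,0]-.533,f[:,1]-.2415)<.035)
B=f[ok];print(len(B),B.mean(0),cv2.minAreaRect(B[:,:2].astype(np.float32)))
```

```text
[0.5338987  0.24025114 0.11203073] [ 0.76348584  0.20695738 -0.39203688] [ 0.0737444   0.01920201 -0.01486424]
4760 [0.53185802 0.24334678 0.14015645] ((0.5348280072212219, 0.24283626675605774), (0.014013451524078846, 0.06022874265909195), 78.85751342773438)
```

View pics/w2.png

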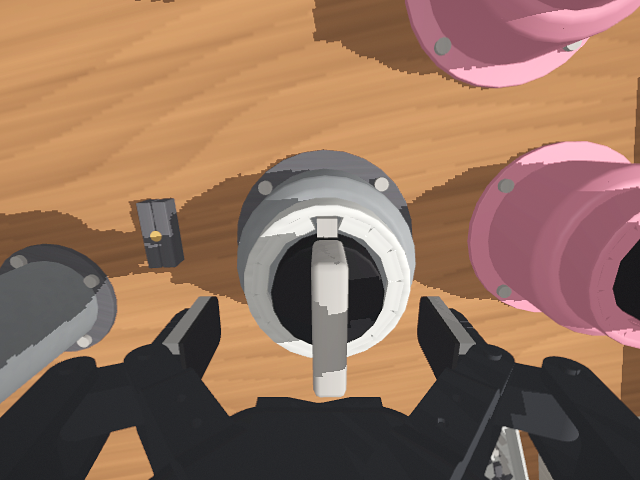

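The jaws straddle the bar (at px 330,315) and it sits about 2 mm toward tool +x. I'll shift +1.5 mm and settle, then grip.

Call:
send_rows(motion=[{"gripper": 0, "dx": 0.0015, "dy": 0, "dz": 0, "spin": 0}, {"gripper": 0, "dx": 0, "dy": 0, "dz": 0, "spin": 0}])

```text
t: 3.2
eef_pos: [0.5351, 0.2432, 0.1147]
ee_rot: [0.775, 0.632, 0.001, 0.0]
ft_force: [0.2, 0.5, 0.1]
opening: 0.0856
```

Call:
send_rows(motion=[{"gripper": 180, "dx": 0, "dy": 0, "dz": 0, "spin": 0}, {"gripper": 255, "dx": 0, "dy": 0, "dz": 0, "spin": 0}, {"gripper": 255, "dx": 0, "dy": 0, "dz": 0, "spin": 0}, {"gripper": 255, "dx": 0, "dy": 0, "dz": 0, "spin": 0}, {"gripper": 255, "dx": 0, "dy": 0, "dz": 0, "spin": 0}, {"gripper": 255, "dx": 0, "dy": 0, "dz": 0, "spin": 0}], force=60)

```text
t: 3.8
eef_pos: [0.5345, 0.2438, 0.1136]
ee_rot: [0.774, 0.633, 0.001, -0.0]
ft_force: [0.7, 4.5, 1.2]
opening: 0.0128
```

Run:
```python
from plan import *
from plant import ctrl
s=ctrl.observe();print(s['eef_pos'],R.from_quat(s['ee_rot']).as_matrix().round(4),s['ft_force'],s['ft_torque'],s['opening'])
m=ctrl.camera_model("wrist");im,d=ctrl.get_image("wrist")
cv2.imwrite("pics/w3.png",im)
```

```text
[0.53450665 0.24378345 0.11357148] [[ 1.997e-01  9.799e-01  6.000e-04]
 [ 9.799e-01 -1.997e-01  1.700e-03]
 [ 1.800e-03  3.000e-04 -1.000e+00]] [0.70098641 4.53411364 1.24899687] [ 9.79352750e-01 -3.58986475e-02 -6.96997802e-04] 0.012809970273111258
```

View pics/w3.png

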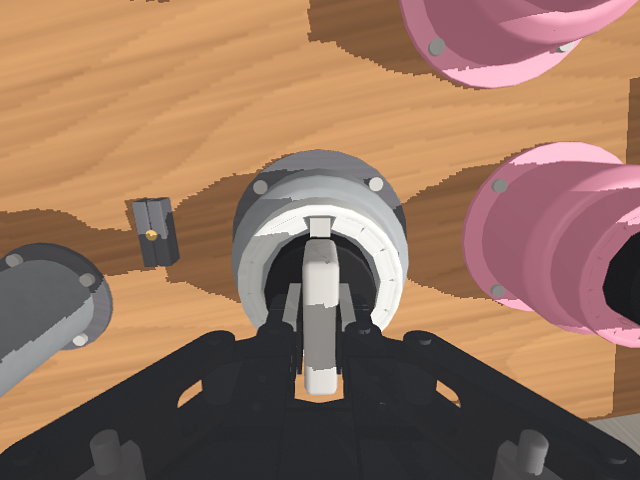

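The bar is gripped (opening 12.8 mm, nominal 14) with small side forces. Next I'll press down, without turning.

Call:
send_rows(motion=[{"gripper": 255, "dx": 0, "dy": 0, "dz": 0.003, "spin": 0}, {"gripper": 255, "dx": 0, "dy": 0, "dz": 0.003, "spin": 0}, {"gripper": 255, "dx": 0, "dy": 0, "dz": 0.003, "spin": 0}, {"gripper": 255, "dx": 0, "dy": 0, "dz": 0.002, "spin": 0}, {"gripper": 255, "dx": 0, "dy": 0, "dz": 0, "spin": 0}, {"gripper": 255, "dx": 0, "dy": 0, "dz": 0, "spin": 0}], force=80)

```text
t: 4.45
eef_pos: [0.5347, 0.2437, 0.1033]
ee_rot: [0.775, 0.633, 0.001, -0.0]
ft_force: [-2.0, 4.9, 11.1]
opening: 0.0126
```

```bash
cat > chk.py <<'E'
import sys
from plan import *
from plant import ctrl
n=sys.argv[1]
s=ctrl.observe();x=R.from_quat(s['ee_rot']).as_matrix()[:,0]
print(s['t'],s['eef_pos'].round(4),'xang',np.degrees(np.arctan2(x[1],x[0])).round(1),'f',s['ft_force'].round(1),'tq',s['ft_torque'].round(2),s['opening'],s['qpos'].round(2))
for cam in sys.argv[2:]:
    m=ctrl.camera_model(cam);im,d=ctrl.get_image(cam)
    W=world(m,d.astype(float));f=W.reshape(-1,3)
    h=np.hypot(f[:,0]-.534,f[:,1]-.242)
    B=f[(f[:,2]>.118)&(f[:,2]<.146)&(h<.035)]
    c=im
    if cam=='side': c=cv2.resize(im[220:340,190:330],None,fx=5,fy=5,interpolation=cv2.INTER_CUBIC)
    cv2.imwrite(f"pics/{n}_{cam}.png",c)
    if len(B)>10:
        T=np.percentile(B[:,2],[50,90,98]);print(cam,len(B),'z',T.round(4))
        Q=B[B[:,2]>T[1]-.003]
        print(cv2.minAreaRect(Q[:,:2].astype(np.float32)))
E
python3 chk.py p1 wrist
```

```text
4.45 [0.5347 0.2437 0.1033] xang 78.5 f [-2.   4.9 11.1] tq [1.03 0.48 0.03] 0.012621218165327122 [ 0.28  0.38 -0.13  1.06  0.    0.49]
wrist 7258 z [0.1302 0.1409 0.1446]
((0.5330792665481567, 0.24256117641925812), (0.051461461931467056, 0.024358592927455902), 77.36279296875)
```

View pics/p1_wrist.png

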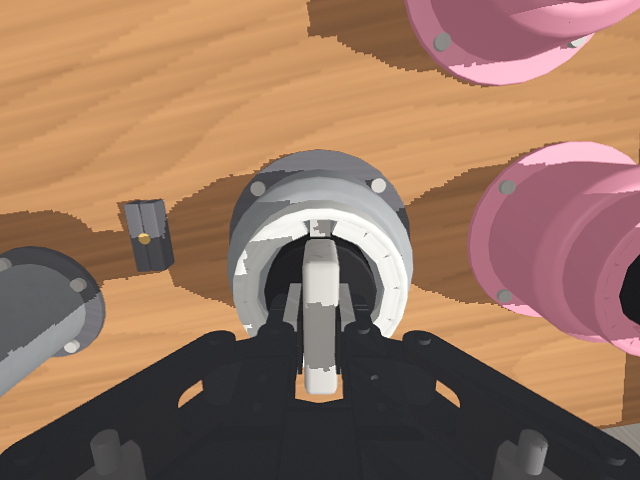

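The lug has gone down into the slot, the bar top is at 0.130 and the force is 11 N, so it is about 10 mm down. I'll press 1 mm more and then start the turn, with +spin being clockwise seen from above.

Call:
send_rows(motion=[{"gripper": 255, "dx": 0, "dy": 0, "dz": 0.001, "spin": 0}, {"gripper": 255, "dx": 0, "dy": 0, "dz": 0, "spin": 0}, {"gripper": 255, "dx": 0, "dy": 0, "dz": 0, "spin": 4}, {"gripper": 255, "dx": 0, "dy": 0, "dz": 0, "spin": 6}, {"gripper": 255, "dx": 0, "dy": 0, "dz": 0, "spin": 6}, {"gripper": 255, "dx": 0, "dy": 0, "dz": 0, "spin": 6}])

```text
t: 5.1
eef_pos: [0.5347, 0.244, 0.1025]
ee_rot: [0.882, 0.471, 0.001, -0.001]
ft_force: [-1.4, 6.4, 10.8]
opening: 0.0126
```

```bash
python3 chk.py p2
```

```text
5.1 [0.5347 0.244  0.1025] xang 56.2 f [-1.4  6.4 10.8] tq [1.35 0.5  0.05] 0.01259484516648377 [ 0.28  0.38 -0.13  1.05  0.    0.87]
```

The turn is going freely with little torque, and the depth is holding. 22° is done, so 68° remain.

Call:
send_rows(motion=[{"gripper": 255, "dx": 0, "dy": 0, "dz": 0, "spin": 8.5}, {"gripper": 255, "dx": 0, "dy": 0, "dz": 0, "spin": 8.5}, {"gripper": 255, "dx": 0, "dy": 0, "dz": 0, "spin": 8.5}, {"gripper": 255, "dx": 0, "dy": 0, "dz": 0, "spin": 8.5}, {"gripper": 255, "dx": 0, "dy": 0, "dz": 0, "spin": 8.5}])

```text
t: 5.6
eef_pos: [0.5352, 0.2445, 0.1027]
ee_rot: [0.993, 0.119, 0.002, -0.001]
ft_force: [-0.0, 8.1, 10.2]
opening: 0.0124
```

Call:
send_rows(motion=[{"gripper": 255, "dx": 0, "dy": 0, "dz": 0, "spin": 8.5}, {"gripper": 255, "dx": 0, "dy": 0, "dz": 0, "spin": 8.5}, {"gripper": 255, "dx": 0, "dy": 0, "dz": 0, "spin": 8}, {"gripper": 255, "dx": 0, "dy": 0, "dz": 0, "spin": 0}, {"gripper": 255, "dx": 0, "dy": 0, "dz": 0, "spin": 0}])

```text
t: 6.1
eef_pos: [0.5356, 0.2446, 0.1029]
ee_rot: [0.995, -0.096, 0.002, -0.002]
ft_force: [1.6, 9.0, 11.0]
opening: 0.0127
```

```bash
python3 chk.py p3 wrist
```

```text
6.1 [0.5356 0.2446 0.1029] xang -11.0 f [ 1.6  9.  11. ] tq [ 1.92  0.04 -0.09] 0.012679130556267687 [ 0.28  0.38 -0.13  1.05  0.    2.05]
wrist 7308 z [0.1298 0.1405 0.1448]
((0.5359737277030945, 0.24387580156326294), (0.02458123490214348, 0.05340231955051422), 77.99961853027344)
```

View pics/p3_wrist.png

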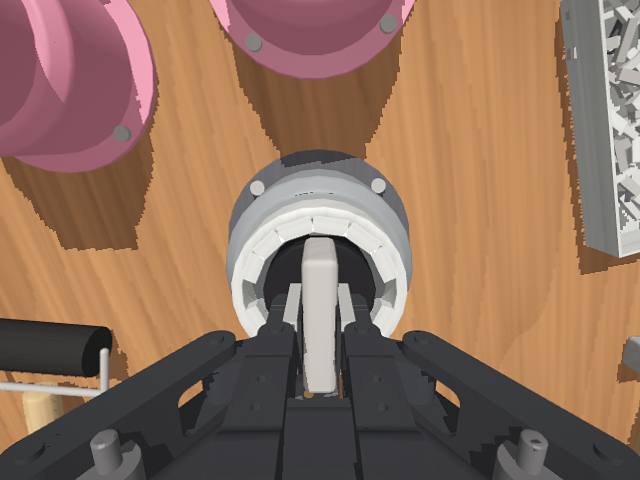

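The cap has turned 89.5°. The empty slots now sit left and right of the bar and the cap is still down. I'll release and back off.

Call:
send_rows(motion=[{"gripper": 0, "dx": 0, "dy": 0, "dz": 0, "spin": 0}, {"gripper": 0, "dx": 0, "dy": 0, "dz": 0, "spin": 0}, {"gripper": 0, "dx": 0, "dy": 0, "dz": 0, "spin": 0}, {"gripper": 0, "dx": 0, "dy": 0, "dz": 0, "spin": 0}, {"gripper": 0, "dx": 0, "dy": 0, "dz": 0, "spin": 0}, {"gripper": 0, "dx": 0, "dy": 0, "dz": 0, "spin": 0}])

```text
t: 6.75
eef_pos: [0.5342, 0.2428, 0.1011]
ee_rot: [0.995, -0.096, -0.0, 0.0]
ft_force: [0.6, -0.4, 0.6]
opening: 0.0853
```

Call:
send_rows(motion=[{"gripper": 0, "dx": 0, "dy": 0, "dz": -0.01, "spin": 0}, {"gripper": 0, "dx": 0, "dy": 0, "dz": -0.03, "spin": 0}, {"gripper": 0, "dx": 0, "dy": 0, "dz": -0.04, "spin": 0}, {"gripper": 0, "dx": 0, "dy": 0, "dz": -0.04, "spin": 0}, {"gripper": 0, "dx": 0, "dy": 0, "dz": -0.04, "spin": 0}, {"gripper": 0, "dx": 0, "dy": 0, "dz": 0, "spin": 0}, {"gripper": 0, "dx": 0, "dy": 0, "dz": 0, "spin": 0}])

```text
t: 7.45
eef_pos: [0.5346, 0.2431, 0.2626]
ee_rot: [0.995, -0.096, 0.001, -0.0]
ft_force: [0.8, 0.6, -1.0]
opening: 0.0853
```

```bash
python3 chk.py p4 wrist side
```

```text
7.45 [0.5346 0.2431 0.2626] xang -11.0 f [ 0.8  0.6 -1. ] tq [ 0.02  0.   -0.03] 0.08532903752387903 [ 0.28  0.32  0.18  1.43 -0.    2.05]
wrist 1161 z [0.1353 0.1364 0.1369]
((0.53507000207901, 0.24343709647655487), (0.05862177535891533, 0.01334177516400814), 79.37239074707031)
side 181 z [0.1335 0.1363 0.138 ]
((0.533443808555603, 0.24638797342777252), (0.059177473187446594, 0.01421929057687521), 77.629638671875)
```

View pics/p4_wrist.png

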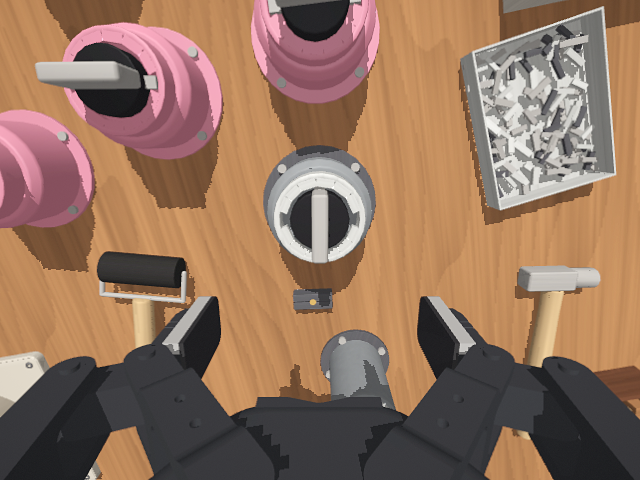

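View pics/p4_side.png

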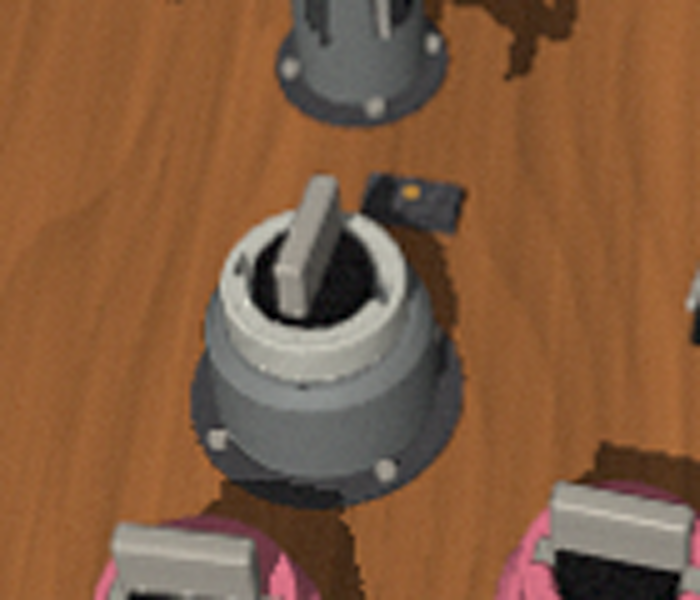

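Both views show the bar across the two empty slots. Its top is at about 0.135, so the cap stays about 5 mm down, and the gripper is clear. I'm handing in.

```bash
python3 -c "
from plant import ctrl
print(ctrl.finish_job())"
```

```text
the job is handed in; nothing more can be done
None
```

The wide grey pot's cap is down and locked, and the job is handed in at about 7.6 s on the robot's clock. I gripped the cap by its bar and pressed it about 11 mm (force about 11 N). Holding it down, I turned it about 90° clockwise, then let go and backed off.

- **Height:** with the gripper clear, the bar top reads 0.135 m against 0.140 m at the start. That is the 5 mm expected of a locked cap.
- **Turn:** the bar now points along about 79° in the wrist view, against about -11° before, so it turned roughly a quarter turn. Both slots show empty.
- **Forces:** the highest readings I saw were about 9 N sideways and 11 N vertical, well under the limits. I only read the force at the end of each move.
- **Disagreements:** the cameras differed by 1–2 mm on the pot's centre (about 3 mm in y in the final side view), and the opening on the bar read 12.6–12.8 mm against the nominal 14 mm. Neither affected the job, and no check failed.

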